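# Pack retained samples into a bail-arm tote and stack it

### The arm

A 6-joint arm with a two-finger parallel gripper is mounted at the origin on the work surface. World frame = base frame: x ahead of the robot, y to its left, z up, the work surface at z = 0. Lengths are in mm, angles in rad, forces in N, time in s.
With the tool pointing down it reaches from about 275 to 825 mm from the base axis. Payload 4.9 kg.
Tool frame: the origin (TCP) lies at the very end of the fingers, on their centre line; the grasp point (between the pads) lies 19 mm behind it; z points along the fingers, y is the line along which they close (so a half turn about z gives the same grasp; the last joint's range is limited). The gripper opens to 85 mm and grips with 20 to 120 N. Pads are 22 mm wide; open, the fingers measure 114 mm over their backs; the gripper's body (76 mm by 85 mm) begins 54 mm behind the grasp point. The pads swing forward as they close: fully open they stand 13 mm farther back than shut.
Start: joints at [-1.279, 0.326, -0.193, 1.052, 0, 1.437], TCP at [227.191, -500.902, 231.281] pointing down, gripper open.
Joint ranges: [-2.65, 2.65], [-0.97, 1.79], [-1.3, 1.35], [-1.93, 2.1], [-1.47, 1.37], [-3.14, 3.14]. Speed limits (rad/s): [2.57, 2.57, 3.14, 3.14, 3.14, 3.14].

### API

Orientations are given as [roll, pitch, yaw] about the fixed x, y, z axes, in that order (R = Rz(yaw) Ry(pitch) Rx(roll)).
In Python, from bench import bot, solve_ik, imaging gives the robot as it stands. Calls block until the motion is done:
- bot.move_ptp(position, orientation): joint-space move of the TCP to a pose.
- bot.movel(position, rot=None, max_speed=150, threshold=None): straight line of the TCP; rot=None keeps the orientation; max_speed is the mean speed in mm/s. With threshold (N) it stops when the force on the tool has changed by that much, and returns True; else False.
- bot.move_j(angles): joint-space move.
- bot.grip(opening, effort=None): opening from 0.0 (shut) to 1.0 (fully open); effort is the grip in N (None keeps the last); returns when the fingers have stopped.
- bot.dwell(seconds).
- solve_ik(position, orientation): joint angles nearest the present ones, or None.
- bot.get_state(): the state.
- imaging.capture(name): name is "side" or "top"; returns the picture (420x560x3 uint8, blue, green, red); there is no depth.
- imaging.camera_model(name): a dict with "K" (3x3 intrinsics, pixels), "k1" (the pictures are not rectified: a ray, as slopes to the right and down, at radius r is drawn at 1 + k1 r^2 times it, then the intrinsics apply), "position" and "rotation" of the camera in the world. Camera axes: x right, y up, looking along -z (the intrinsics and any distortion apply to the point x, -y, -z); pixel columns grow to the right and rows downward; lengths in mm; the calibration is good to about 2 mm. A picture is of the moment at which its call begins. camera_model takes no time and is no camera call.
A pose or a line that the arm cannot do raises bot.IKError and nothing moves.
- bot.sign_off(): hands the job in; it is judged then, once.
The state is a dict: "t": time; "qpos": joint angles; "joint_velocities": joint speeds; "effort": joint torques, N m; "tcp_pos": TCP position; "orientation": TCP orientation; "contact_force": force on the tool from outside, world axes, zero at the start; "wrist_torque": the same for the moment, N m; "opening": opening from 0.0 (shut) to 1.0 (fully open); "gripper_force": force on a finger pad.
Only numpy, scipy, OpenCV 4.12 (cv2) and the standard library are available. Lean on these libraries where they do the work, as an engineer would, in place of code of your own. Each camera call takes 0.05 s, during which the arm holds its last target. There are 200 camera calls.

### The job

File away the tested samples: swing both steel bails of the empty tote right out so that its mouth is clear, then put every sample jar on the bench into it, pick up the aluminium tray by its handle and tip it over the tote so that all the preforms slide in, and set the empty tray flat back on the bench. Then swing both bails fully in, flat across the mouth, and stack the other tote, the one with a carton in it, squarely and level on top of the bails. Leave everything else on the bench where it is.

Things in the scene. Friction and masses are not known exactly. Their poses are not given: they have to be found in the camera images.
- tote: Lower tote: open grey plastic box, loose, 0.67 kg. Origin: centre of underside; x along its length, z up. Height 110 mm. Rim outside 250 x 174, a vertical band 10 mm thick, 26 mm deep (mouth 230 x 154). Below, 4 mm walls taper to 212 x 136 outside at the foot; floor 4 mm thick. Bail hinge axes lie along y at x = -103 (bail_a) and +103 mm (bail_b), z = 115 mm.
- bail_a (a joint): Angle of one steel bail of the lower tote: a U of two 56 mm legs and a 10 mm thick, 160 mm long crossbar parallel to tote y. 0 = fully in: level over the mouth, crossbar at tote x = -47 mm, its top 120 mm above the tote's underside; pi/2 = upright; pi = fully out: level, crossbar at tote x = -159 mm, outside the end. Swings freely, 60 g; falls when let go 30 deg past upright. Starts in.
- bail_a_bar (a point): Middle of bail_a's crossbar, on its axis (56 mm from the hinge).
- bail_b (a joint): The bail at the other end, mirrored: 0 = fully in with the crossbar at tote x = +47 mm, pi = fully out with it at tote x = +159 mm. May start in, standing up, or out.
- bail_b_bar (a point): Middle of bail_b's crossbar, on its axis (56 mm from the hinge).
- top_tote: The tote to stack: like the lower tote in all sizes, its own two bails lying in at x = -47 and +47 mm and staying so, a brown carton packed in it (130 x 100 mm, its top 59 mm up) that stays there. About 0.34 kg, loose. Origin: centre of underside; x along its length, z up. Can be lifted by pinching the 10 mm rim band at mid length of a long side (y = +82 or -82 mm, band 84 to 110 mm up).
- tray: Aluminium tray, 0.15 kg, loose. Origin: centre of underside; x towards its open end, z up. Floor x = -70 to +70 mm, 126 mm wide, 3 mm thick; side walls 25 mm, rear wall 32 mm high; open at +x. Black handle behind the rear wall: x = -70 to -155 mm, 16 mm wide (y), 14 to 38 mm up. Pieces need a tilt of about 45 degrees or more to slide off.
- preform1: Green PET bottle preform (a stubby test-tube shape with a neck ring), 80 mm long, about 27 mm thick, neck ring 31 mm across, 28 g. Two or three of them lie on the tray, lengthwise; absent ones read None. Origin: on its axis at mid length; x along the axis.
- preform2: Green PET bottle preform (a stubby test-tube shape with a neck ring), 80 mm long, about 27 mm thick, neck ring 31 mm across, 28 g. Two or three of them lie on the tray, lengthwise; absent ones read None. Origin: on its axis at mid length; x along the axis.
- preform3: Green PET bottle preform (a stubby test-tube shape with a neck ring), 80 mm long, about 27 mm thick, neck ring 31 mm across, 28 g. Two or three of them lie on the tray, lengthwise; absent ones read None. Origin: on its axis at mid length; x along the axis.
- jar1: White plastic sample jar with a black screw lid, 70 mm tall, body 48 mm and lid 50 mm across (lid from 50 to 70 mm up), 90 g. One to three stand on the bench; absent ones read None. Origin: centre of its underside; z up its axis.
- jar2: White plastic sample jar with a black screw lid, 70 mm tall, body 48 mm and lid 50 mm across (lid from 50 to 70 mm up), 90 g. One to three stand on the bench; absent ones read None. Origin: centre of its underside; z up its axis.
- jar3: White plastic sample jar with a black screw lid, 70 mm tall, body 48 mm and lid 50 mm across (lid from 50 to 70 mm up), 90 g. One to three stand on the bench; absent ones read None. Origin: centre of its underside; z up its axis.
- jar1_mid (a point): Centre of that jar, on its axis 35 mm above its underside.
- jar2_mid (a point): Centre of that jar, on its axis 35 mm above its underside.
- jar3_mid (a point): Centre of that jar, on its axis 35 mm above its underside.
- wine_bottle: Tall dark bottle, 74 mm across, 240 mm tall, not part of the job. Origin: centre of its underside.
- sauce_bottle: Green glass bottle, 60 mm across, 170 mm tall, not part of the job. Origin: centre of its underside.
- label_box: Small closed white carton of labels, 85 x 60 x 42 mm, not part of the job. Origin: centre of its underside.
Things that resemble listed ones, but are neither listed nor needed, are in the scene too. Leave any orange or red look-alike of the preform1 alone.

How it is judged (in metres and radians):
On the way, in this order (a step that is already met when the one before it is completed fails the run):
1. both bails of the lower tote swung right out (value of joint each of bail_a, bail_b above 2.9 rad), for 0.2 s.
2. the tray tipped over the tote (angle between tray's own z axis and vertical above 0.35 rad and horizontal distance between tray and tote below 0.28 m and height (world z) of tray above 0.1 m).
3. all jars and preforms in the tote (x of jar1_mid in the frame of tote between -0.118 and 0.118 m and y of jar1_mid in the frame of tote between -0.08 and 0.08 m and z of jar1_mid in the frame of tote between 0 and 0.105 m and x of jar2_mid in the frame of tote between -0.118 and 0.118 m and y of jar2_mid in the frame of tote between -0.08 and 0.08 m and z of jar2_mid in the frame of tote between 0 and 0.105 m and x of jar3_mid in the frame of tote between -0.118 and 0.118 m and y of jar3_mid in the frame of tote between -0.08 and 0.08 m and z of jar3_mid in the frame of tote between 0 and 0.105 m and x of preform1 in the frame of tote between -0.118 and 0.118 m and y of preform1 in the frame of tote between -0.08 and 0.08 m and z of preform1 in the frame of tote between 0 and 0.105 m and x of preform2 in the frame of tote between -0.118 and 0.118 m and y of preform2 in the frame of tote between -0.08 and 0.08 m and z of preform2 in the frame of tote between 0 and 0.105 m and x of preform3 in the frame of tote between -0.118 and 0.118 m and y of preform3 in the frame of tote between -0.08 and 0.08 m and z of preform3 in the frame of tote between 0 and 0.105 m), for 0.2 s.
4. both bails swung fully in across the mouth (value of joint each of bail_a, bail_b below 0.15 rad), for 0.2 s.
At the end, for the whole second after the job is handed in: All jars and preforms inside the lower tote, below its rim; its bails in (within 0.15 rad of flat); the other tote at rest on them, centred within 20 mm each way, square within 0.15 rad either way round, level within 0.07 rad; lower tote level on the bench; tray flat on the bench (all of step 3 and all of step 4 and x of top_tote in the frame of tote between -0.02 and 0.02 m and y of top_tote in the frame of tote between -0.02 and 0.02 m and z of top_tote in the frame of tote between 0.112 and 0.127 m and angle between the x axis of top_tote and the x axis of tote, either way round below 0.15 rad and angle between top_tote's own z axis and vertical below 0.07 rad and angle between tote's own z axis and vertical below 0.05 rad and height (world z) of each of tote, tray below 0.008 m and linear speed of each of top_tote, tray below 0.03 m/s and height (world z) of tray above -0.008 m and angle between tray's own z axis and vertical below 0.06 rad); the robot touches nothing.
It fails at once if another thing on the bench was moved by more than 30 mm (distance of any of wine_bottle, sauce_bottle, label_box from where it was at the start of the episode above 0.03 m).
Of jar1, jar2, jar3 only 1 to 3 are there at a start; the rules pass over those that are not, and their reading is None.
Of preform1, preform2, preform3 only 2 to 3 are there at a start; the rules pass over those that are not, and their reading is None.
At some moment in a run one of jar1, jar2, jar3, top_tote may be knocked a few centimetres aside while the robot is not near it.
It also fails if it takes over 210 s, if anything falls off the work surface, if the arm or the gripper's body presses on something with over 40 N, if the wrist force passes 120 N, or if a joint passes its speed limit or range.

## Working session

There is one attempt and no reset: what is moved stays moved. The work goes in short steps, each a Python script; the robot and the scene stay as the last script left them, time stands still between calls to the robot, and variables do not carry over. Pictures are saved under pics/ and viewed, at most 14 in all, crops included, and the job is handed in when it is done.

```bash
ls; mkdir -p pics; python3 - <<'E'
from bench import bot, solve_ik, imaging
import cv2
for n in("top","side"):
    im=imaging.capture(n); cv2.imwrite(f"pics/{n}0.png",cv2.resize(im,(800,600),interpolation=cv2.INTER_CUBIC))
    cv2.imwrite(f"pics/raw_{n}0.png",im)
    print(imaging.camera_model(n))
print(bot.get_state())
E
```

```text
pics
{'K': array([[521.19277854,   0.        , 280.79521128],
       [  0.        , 521.19277854, 209.90561394],
       [  0.        ,   0.        ,   1.        ]]), 'k1': 0.036410131195184686, 'position': array([ 342.42642931,  -39.47703855, 1274.56731429]), 'rotation': array([ 0.17773753,  0.01682737, -1.58927644])}
{'K': array([[379.59184595,   0.        , 280.44913393],
       [  0.        , 379.59184595, 205.88418043],
       [  0.        ,   0.        ,   1.        ]]), 'k1': -0.03729098481735036, 'position': array([111.07467746, 741.51429446, 705.09521626]), 'rotation': array([ 0.96077017,  0.00477478, -2.64733254])}
{'t': 0.1, 'qpos': array([-1.27916433e+00,  3.26900319e-01, -1.93499764e-01,  1.05201590e+00,
       -2.91707254e-06,  1.43659346e+00]), 'joint_velocities': array([ 0.00093964, -0.00298858,  0.0027558 ,  0.00118244,  0.00060356,
       -0.00215091]), 'effort': array([ 5.72902209e-04, -4.44238293e+01,  2.63039106e+01,  7.88086181e-03,
       -1.31181450e-04, -3.90894783e-06]), 'tcp_pos': array([ 227.04659572, -500.35754583,  230.55748438]), 'orientation': array([-3.13998717e+00, -2.13819117e-04,  4.25834697e-01]), 'contact_force': array([0.7962765 , 0.67812689, 0.39240369]), 'wrist_torque': array([-0.05263395, -0.01322384, -0.03039366]), 'gripper_force': 0.0, 'opening': 0.9962133831143155}
```

View pics/top0.png

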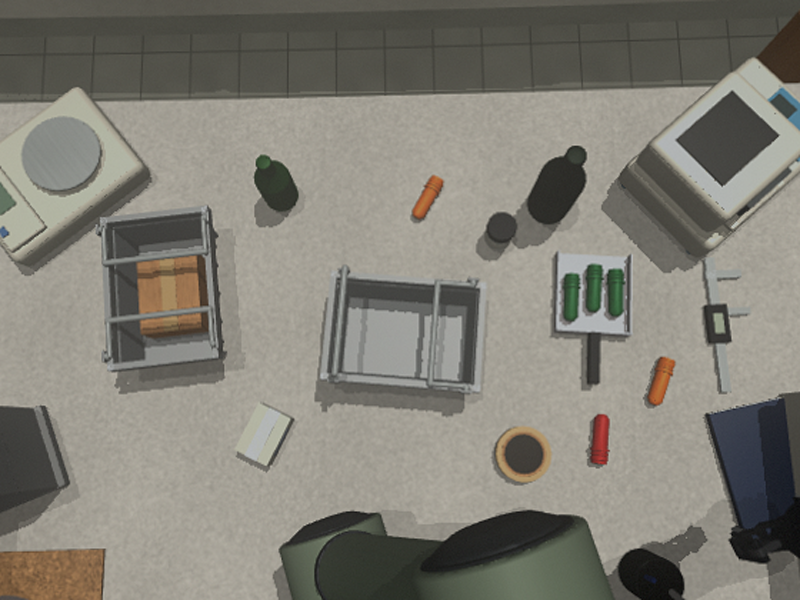

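View pics/side0.png

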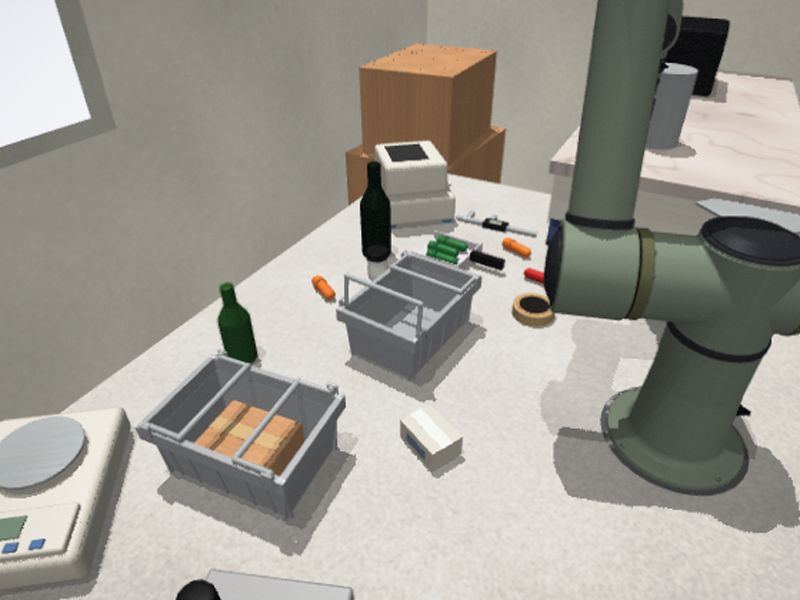

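Top view shows these (800x600 px):
- **Lower tote:** (404,332). Bail_a is the right-hand one, lying in. Bail_b is the left-hand one, standing.
- **Top tote:** with its carton, at (160,288).
- **Tray:** (594,293), with three green preforms at (571,297), (594,288) and (616,292). Its handle points down to (594,385).
- **Jar:** black lid at (501,228).

Look-alikes to leave alone:
- **Orange and red tubes:** (428,198), (661,381) and (600,440).
- **Tape ring with a dark centre:** (523,454), not a jar.
- **Black cylinder:** (650,575), probably part of the robot or clutter.

Close crops next.

```bash
cat > h.py <<'E'
import numpy as np, cv2
from bench import bot, solve_ik, imaging
from scipy.spatial.transform import Rotation as Rot
from scipy.optimize import least_squares
def proj(P,n="top"):
    m=imaging.camera_model(n); R=Rot.from_euler('xyz',m["rotation"]).as_matrix()
    c=(np.atleast_2d(P)-m["position"])@R; s=c[:,:2]*[1,-1]/(-c[:,2:])
    s=s*(1+m["k1"]*(s**2).sum(1,keepdims=True)); K=m["K"]
    return s*[K[0,0],K[1,1]]+K[:2,2]
def unproj(px,z,n="top"):
    return np.array([least_squares(lambda q:(proj([q[0],q[1],z],n)[0]-p),[400,0]).x for p in np.atleast_2d(px)])
def fit(model,px,x0,n="top"):
    """model: Nx3 local points, px raw pixels, x0 = x,y,yaw -> pose, residual px"""
    model=np.asarray(model,float)
    def f(v):
        c,s=np.cos(v[2]),np.sin(v[2]); W=model@np.array([[c,-s,0],[s,c,0],[0,0,1]]).T+[v[0],v[1],0]
        return (proj(W,n)-px).ravel()
    r=least_squares(f,x0,x_scale=[100,100,1]); return r.x,np.abs(r.fun).max()
def crop(n,x0,y0,x1,y1,s,name,im=None):
    im=imaging.capture(n) if im is None else im
    cv2.imwrite(name,cv2.resize(im[y0:y1,x0:x1],None,fx=s,fy=s,interpolation=cv2.INTER_CUBIC))
E
python3 - <<'E'
from h import *
im=cv2.imread("pics/raw_top0.png")
crop("top",215,95,455,275,3.33,"pics/c1.png",im)
crop("top",65,140,225,340,3,"pics/c2.png",im)
E
```

```text
(no output)
```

View pics/c1.png

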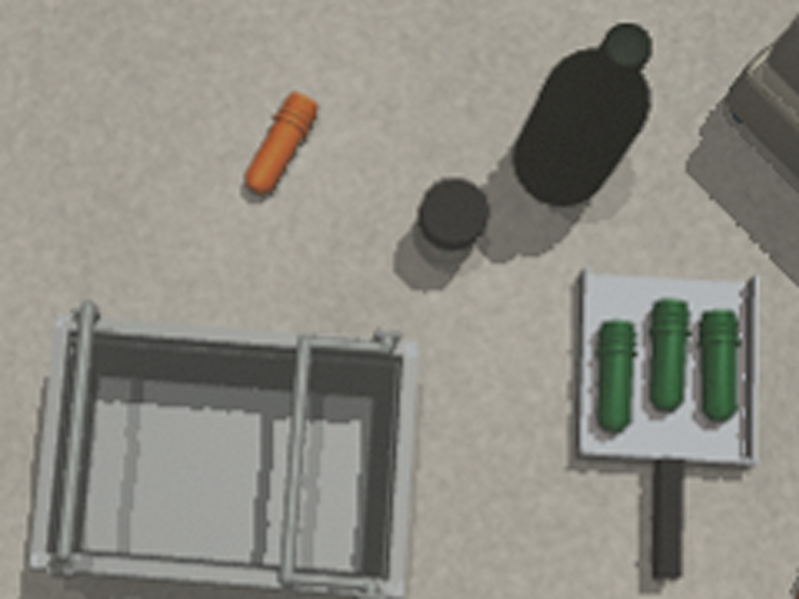

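View pics/c2.png

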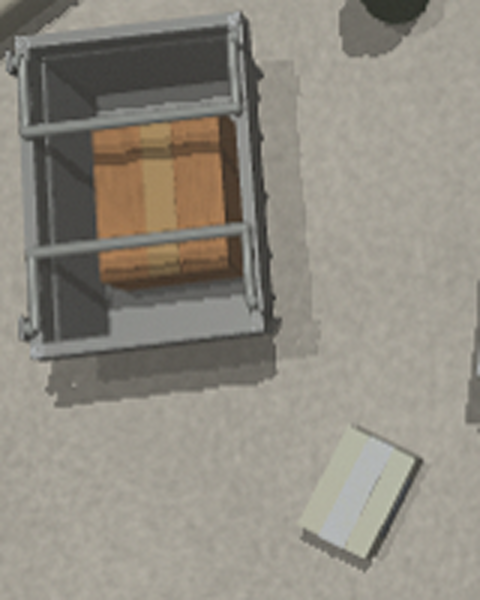

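c1: the tote mouth is clear of pieces, bail_a lies in with its bar at (297,460), and bail_b stands at the left. One jar lid at (453,214), three green preforms on the tray, handle end at (667,577). The orange tube at (280,145) is a decoy. c2: the top tote has its two bails in and the carton; the label box is at (360,495).

```bash
python3 - <<'E'
from h import *
np.set_printoptions(suppress=True,precision=2)
A=lambda p:np.array(p,float)/3.33+[215,95]
B=lambda p:np.array(p,float)/3+[65,140]
rim=[[125,-87,110],[-125,-87,110],[-125,87,110],[125,87,110]]
print("tote",fit(rim+[[-47,-75,115],[-47,75,115]],A([(57,312),(416,340),(408,597),(32,568),(302,345),(291,580)]),[500,0,1.57]))
t=[[125,87,110],[125,-87,110],[-125,-87,110],[-125,87,110],[47,80,118],[47,-80,118],[-47,80,118],[-47,-80,118]]
print("top",fit(t,B([(17,40),(243,12),(268,330),(35,357),(22,132),(240,107),(28,253),(248,230)]),[500,300,0]))
print("tray",fit([[70,63,3],[70,-63,3],[-70,63,25],[-70,-63,25],[-155,0,38],[-70,0,35]],A([(582,277),(755,280),(577,460),(750,463),(667,577),(668,465)]),[500,-300,0]))
print("jar",unproj(A([(453,214)]),70))
print("wine base approx", unproj(A([(565,165),(627,46)]),0),unproj(A([(627,46)]),240))
print("labelbox",unproj(B([(360,495)]),42))
print("sauce",unproj(np.array([[263,160]])*.7,170),unproj(np.array([[278,195]])*.7,20))
print("orange",unproj(A([(280,145)]),14)); print("ring",unproj(np.array([[523,454.]])*.7,20))
print("black",unproj(np.array([[650,575.]])*.7,100))
print("bailb bar",[unproj(A([(87,312),(66,565)]),z) for z in (160,168)])
E
```

```text
tote (array([502.7 , -28.55,   1.48]), np.float64(3.093121377931425))
top (array([581.73, 361.95,   0.1 ]), np.float64(1.6216458797176045))
tray (array([ 572.19, -350.08,   -0.09]), np.float64(1.7031704376977927))
jar [[ 678.12 -192.79]]
wine base approx [[ 733.97 -287.96]
 [ 827.43 -340.07]] [[ 736.11 -283.47]]
labelbox [[344.08 204.36]]
sauce [[767.63 186.98]] [[760.17 190.54]]
orange [[750.67 -71.84]]
ring [[ 306.71 -217.91]]
black [[ 131.38 -384.97]]
bailb bar [array([[592.07,  61.62],
       [426.35,  75.9 ]]), array([[590.28,  60.9 ],
       [425.74,  75.07]])]
```

```bash
python3 - <<'E'
from h import *
im=cv2.imread("pics/raw_top0.png")
x0,y0,x1,y1,s=215,180,350,282,5.9
big=cv2.resize(im[y0:y1,x0:x1],None,fx=s,fy=s,interpolation=cv2.INTER_CUBIC)
v=[502.7,-28.55,1.48]
def dr(pts,col,closed=False):
    P=np.array(pts,float);P[:,:2]=P[:,:2]@Rot.from_euler('z',v[2]).as_matrix()[:2,:2].T+v[:2]
    q=((proj(P)+.5-[x0,y0])*s-.5).astype(int); cv2.polylines(big,[q],closed,col,1)
dr([[125,-87,110],[-125,-87,110],[-125,87,110],[125,87,110]],(0,0,255),1)
dr([[-47,-80,115],[-47,80,115]],(0,255,0)); dr([[103,-80,171],[103,80,171]],(255,0,0))
dr([[106,-68,0],[-106,-68,0],[-106,68,0],[106,68,0]],(0,255,255),1)
cv2.imwrite("pics/c3.png",big)
E
```

```text
(no output)
```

View pics/c3.png

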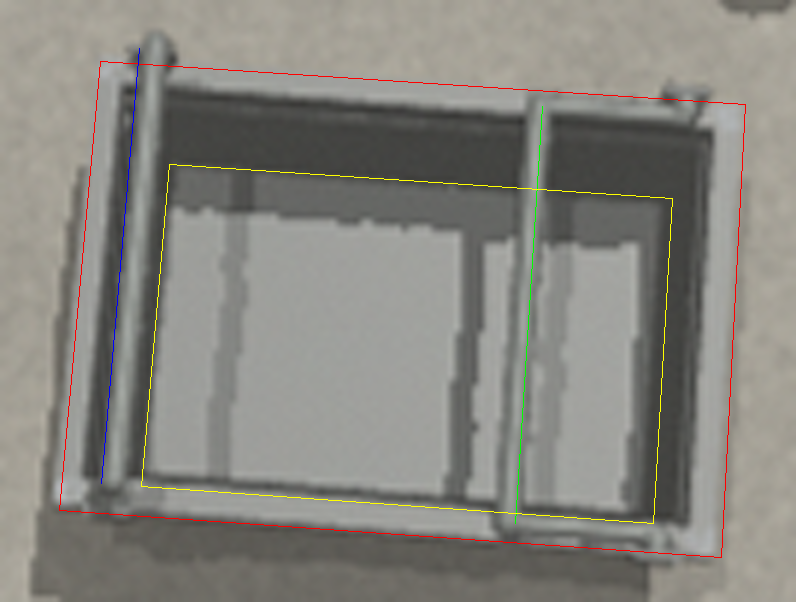

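```bash
cat >> h.py <<'E'
def tw(T,p):
    c,s=np.cos(T[2]),np.sin(T[2]); return np.array([T[0]+c*p[0]-s*p[1],T[1]+s*p[0]+c*p[1],p[2]])
def bar(T,sgn,a): # sgn -1 bail_a, +1 bail_b
    return tw(T,[sgn*(103-56*np.cos(a)),0,115+56*np.sin(a)])
G=np.array([0,0,19.])
def swing(T,sgn,a0,a1,n,rel,off=(0,0,0),w=0.4):
    o=[np.pi,0,T[2]-np.pi/2]; off=np.array(off,float)
    p=bar(T,sgn,a0)+off-G
    bot.grip(w); bot.move_ptp(p+[0,0,70],o); bot.movel(p); bot.grip(0,25)
    print("grip",bot.get_state()["opening"],bot.get_state()["gripper_force"])
    for a in np.linspace(a0,a1,n+1)[1:]: bot.movel(bar(T,sgn,a)+off-G,max_speed=120)
    s=bot.get_state(); print("end",s["opening"],s["contact_force"],s["t"])
    bot.grip(rel); bot.movel(bar(T,sgn,a1)+off-G+[0,0,75])
E
python3 - <<'E'
from h import *
T=[502,-27.5,1.48]
swing(T,-1,0,np.radians(165),8,.25)
pb=unproj([[237.6,225.3]],170)[0]; loc=(pb-np.array(T[:2]))@[np.cos(T[2]),np.sin(T[2])]
a=np.arccos((103-loc)/56); print(pb,loc,np.degrees(a))
swing(T,1,a,np.radians(165),5,.25)
crop("top",150,150,380,322,3.4,"pics/p1.png")
E
```

```text
grip 0.10290329754243698 24.512908458709717
end 0.10284630132124349 [-2.05630367  1.15887383 15.61911405] 5.9833
[509.63572405  68.68937503] 96.48549954914462 83.31963557973488
grip 0.005157594832670127 0.0
end -0.0007773888135088934 [0.57940378 0.07366651 0.15019302] 14.4083
```

View pics/p1.png

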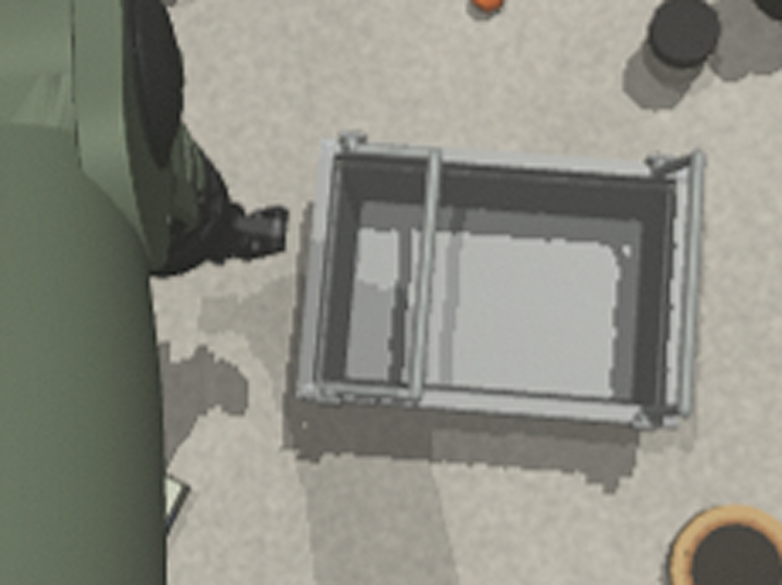

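The picture shows bail_b lying in, with its bar at (425,275). Bail_a is only part-way out, bar at (687,285). Computing its angle from the pixel.

```bash
python3 - <<'E'
from h import *
np.set_printoptions(suppress=True,precision=1)
A=lambda p:np.array(p,float)/3.4+150
v,e=fit([[125,-87,110],[125,87,110],[47,-78,118],[47,78,118],[-125,87,110]],A([(328,140),(300,398),(434,155),(417,398),(672,427)]),[502,-27,1.48]); print(v,e)
for a in (90,100,110,120,130,140,150,160,180): print(a,(proj([bar(v,-1,np.radians(a))])-150)*3.4)
s=bot.get_state();print(s["tcp_pos"],s["t"])
crop("side",200,150,380,285,4.4,"pics/s1.png")
E
```

```text
[498.7 -57.8   1.5] 1.9419463277913565
90 [[662.8 282.3]]
100 [[678.2 283.8]]
110 [[692.8 285.5]]
120 [[706.1 287.5]]
130 [[717.7 289.7]]
140 [[727.1 292. ]]
150 [[734.1 294.3]]
160 [[738.6 296.6]]
180 [[739.4 300.7]]
[515.4 128.8 184.4] 15.45
```

View pics/s1.png

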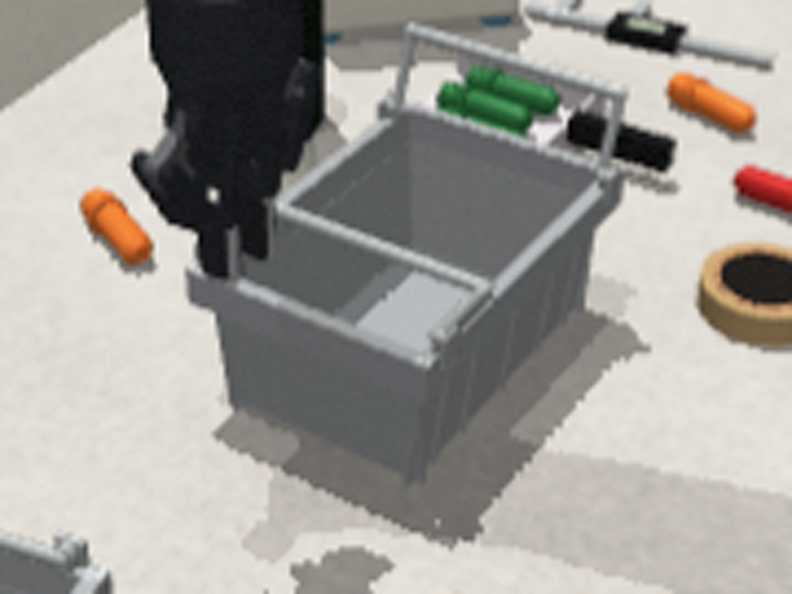

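Bail_a stands at about 107° and the tote was dragged 30 mm, because the grip held the bar too stiffly; bail_b fell in. New method: push the bars with the closed fingers tilted 45°, with no grip.

```bash
cat >> h.py <<'E'
def push(T,sgn,a0,a1,n,out,tilt=45,d0=12,gap=11+5,dry=False):
    """shut fingers tilted, sweep the bail from angle a0 to a1 (deg); out=+1 outwards, -1 inwards"""
    u=out*sgn*np.array([np.cos(T[2]),np.sin(T[2]),0]); t=np.radians(tilt); zz=np.array([0,0,1.])
    d=u*np.sin(t)-zz*np.cos(t); nrm=u*np.cos(t)+zz*np.sin(t); yb=np.array([-np.sin(T[2]),np.cos(T[2]),0])
    P=lambda a:bar(T,sgn,np.radians(a))-nrm*gap+d*d0
    best=None
    for s in(1,-1):
        y=s*yb; o=Rot.from_matrix(np.c_[np.cross(y,d),y,d]).as_euler('xyz')
        q=[solve_ik(p,o) for p in (P(a0)-nrm*8-d*60,P(a0)-nrm*8,P(a1))]
        if all(k is not None for k in q):
            c=np.abs(q[0]-bot.get_state()["qpos"]).max()
            if best is None or c<best[0]: best=(c,o)
    if best is None or dry: print("ik",best); return
    o=best[1]; bot.grip(0,20); q0=P(a0)-nrm*8
    bot.move_ptp(q0-d*60,o); bot.movel(q0,max_speed=100)
    for a in np.linspace(a0,a1,n+1): bot.movel(P(a),max_speed=120)
    bot.movel(P(a1)-nrm*10,max_speed=120); bot.movel(P(a1)-nrm*10-d*70); print("t",bot.get_state()["t"],bot.get_state()["contact_force"])
E
python3 - <<'E'
from h import *
T=[498.7,-57.8,1.49]
bot.movel(bot.get_state()["tcp_pos"]+[0,0,80])
push(T,-1,95,135,3,1)
bot.dwell(.3)
push(T,1,0,135,9,1)
p=bot.get_state()["tcp_pos"]; bot.movel([420,p[1]+110,300])
crop("top",150,150,380,322,3.4,"pics/p2.png")
E
```

```text
t 20.55 [ 0.03726027 -0.61689648 -1.02440406]
t 26.6833 [-0.59061146  0.59912762 -0.43510797]
```

View pics/p2.png

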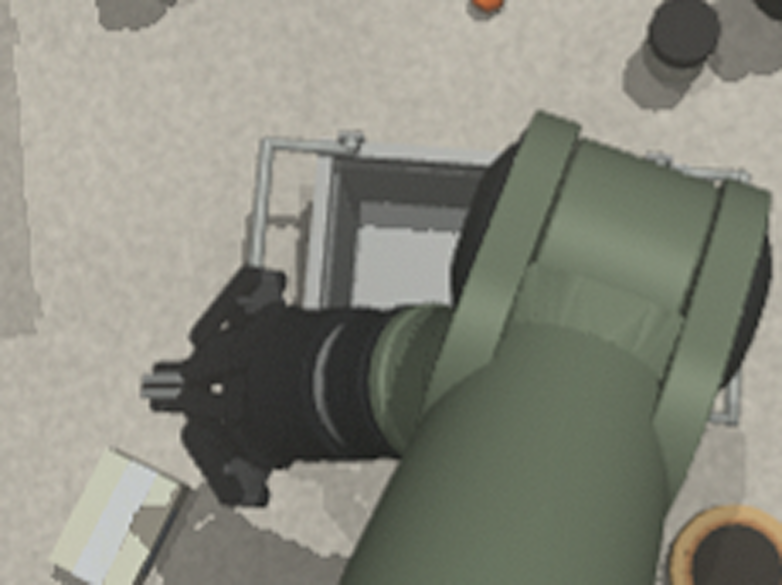

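Both bails are out: bail_b's bar is at (263,200) and bail_a's corner at (735,418). The jar lid is unmoved at (685,32). Jar next.

```bash
cat >> h.py <<'E'
def dark_lid(im,guess,z=70,r=40):
    g=proj([[guess[0],guess[1],z]])[0].astype(int); x0,y0=g-r//1
    c=im[y0:y0+2*r,x0:x0+2*r]; m=(c.max(2)<75).astype(np.uint8)
    k,lab,st,ce=cv2.connectedComponentsWithStats(m)
    out=[(st[i,4],tuple(unproj([ce[i]+[x0,y0]],z)[0])) for i in range(1,k) if st[i,4]>120]
    return out
E
python3 - <<'E'
from h import *
T=[498.7,-57.8,1.49]; im=imaging.capture("top")
print(dark_lid(im,[678,-193])); J=np.array([678,-193.])
bot.grip(1,40); o=[np.pi,0,-1.02]
bot.move_ptp([600,-110,300],o); bot.move_ptp([J[0],J[1],160],o)
im=imaging.capture("top"); cv2.imwrite("pics/raw_jar.png",im)
bot.movel([J[0],J[1],21],max_speed=100,threshold=15); bot.grip(0)
s=bot.get_state(); print(s["opening"],s["gripper_force"],s["tcp_pos"],s["t"])
E
```

```text
[(np.int32(671), (np.float64(728.4309564284915), np.float64(-267.03232662557764))), (np.int32(336), (np.float64(677.8420701054471), np.float64(-191.97498968234206)))]
0.5645300532693172 41.4022171497345 [ 678.58903732 -193.18602084   21.69786204] 32.8667
```

```bash
python3 - <<'E'
from h import *
T=[498.7,-57.8,1.49]
bot.movel([678,-193,190]); p=tw(T,[62,0,190]); o=[np.pi,0,T[2]-np.pi]
bot.movel(p,rot=o,max_speed=180); print(bot.get_state()["opening"])
bot.movel([p[0],p[1],32],max_speed=120,threshold=12); bot.grip(.75); bot.movel([p[0],p[1],190],max_speed=200)
bot.move_ptp([330,-330,330],[np.pi,0,-.8]); print(bot.get_state()["t"])
crop("top",165,130,465,330,2.66,"pics/p3.png")
E
```

```text
0.5615186674601869
42.2917
```

View pics/p3.png

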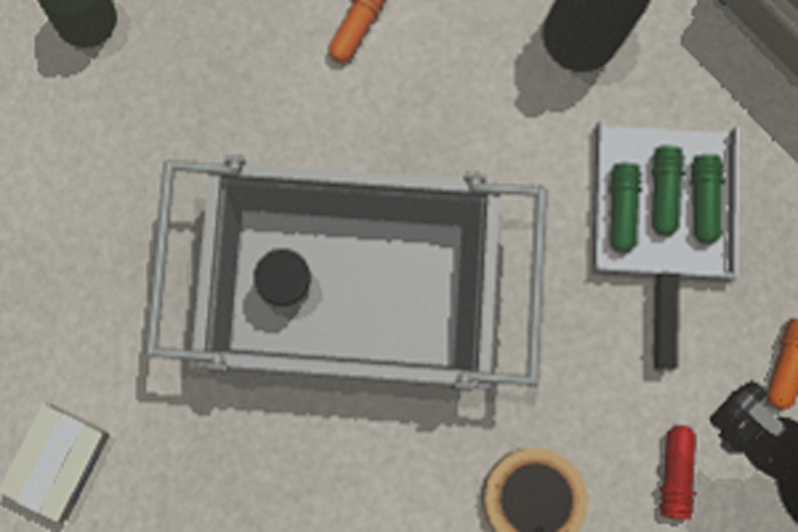

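```bash
python3 - <<'E'
from h import *
np.set_printoptions(suppress=True,precision=2)
A=lambda p:np.array(p,float)/2.66+[165,130]
print(fit([[159,-80,115],[159,80,115],[-159,-80,115],[-159,80,115],[125,-87,110],[125,87,110],[-125,-87,110],[-125,87,110]],
 A([(168,163),(153,355),(543,189),(534,382),(210,170),(193,365),(497,188),(483,383)]),[498,-58,1.49]))
v,e=fit([[70,63,25],[70,-63,25],[-70,63,25],[-70,-63,25],[-155,0,38],[-75,0,38]],A([(598,125),(738,128),(595,277),(736,281),(666,369),(667,280)]),[570,-350,-.09]);print(v,e)
from itertools import product
T=[498.7,-57.8,1.49]
# IK scan for grasp pitch and dump
np.set_printoptions(precision=2)
def pose(origin,yaw,tip,tilt0,gx=-115):
    """tray origin pose (yaw, tip pitch rad nose-down) -> tcp pos, rpy"""
    R=Rot.from_euler('xyz',[0,tip,yaw]).as_matrix()
    zt=R@np.array([np.sin(tilt0),0,-np.cos(tilt0)]); y=R@np.array([0,-1,0]); 
    return np.array(origin)+R@np.array([gx,0,26])+zt*19, [Rot.from_matrix(np.c_[np.cross(s*y,zt),s*y,zt]).as_euler('xyz') for s in(1,-1)]
for t0 in (0,20,30,45):
  t0=np.radians(t0)
  for dy in (-.08,0.1,-.3):
    row=[]
    for tip in (0,30,45,60,70):
      tp=np.radians(tip); lip=tw(T,[-42,38,112]); R=Rot.from_euler('xyz',[0,tp,dy]).as_matrix()
      O=lip-R@np.array([70,0,0]); p,os=pose(O,dy,tp,t0); row.append([solve_ik(p,o) is not None for o in os])
    p,os=pose([v[0],v[1],0],v[2],0,t0)
    print(np.degrees(t0),dy,[solve_ik(p,o) is not None for o in os],row)
E
```

```text
(array([498.97, -55.77,   1.48]), np.float64(2.658183524607125))
[ 570.74 -348.71   -0.07] 1.2865919022979995
0.0 -0.08 [True, True] [[True, True], [True, True], [True, True], [True, True], [False, False]]
0.0 0.1 [True, True] [[True, True], [True, True], [True, True], [True, True], [False, False]]
0.0 -0.3 [True, True] [[True, True], [True, True], [True, True], [True, True], [False, False]]
20.0 -0.08 [True, True] [[True, True], [True, True], [True, True], [True, True], [True, True]]
20.0 0.1 [True, True] [[True, True], [True, True], [True, True], [True, True], [True, True]]
20.0 -0.3 [True, True] [[True, True], [True, True], [True, True], [True, True], [True, True]]
29.999999999999996 -0.08 [True, True] [[False, False], [True, True], [True, True], [True, True], [True, True]]
29.999999999999996 0.1 [True, True] [[True, True], [True, True], [True, True], [True, True], [True, True]]
29.999999999999996 -0.3 [True, True] [[False, False], [True, True], [True, True], [True, True], [True, True]]
45.0 -0.08 [True, True] [[False, False], [True, True], [True, True], [True, True], [True, True]]
45.0 0.1 [True, True] [[False, False], [True, True], [True, True], [True, True], [True, True]]
45.0 -0.3 [True, True] [[False, False], [True, True], [True, True], [True, True], [True, True]]
```

```bash
cat >> h.py <<'E'
def traypose(origin,yaw,tip,sg,tilt0=20,gx=-115):
    tip,tilt0=np.radians([tip,tilt0]); R=Rot.from_euler('xyz',[0,tip,yaw]).as_matrix()
    zt=R@np.array([np.sin(tilt0),0,-np.cos(tilt0)]); y=R@np.array([0,sg,0])
    return np.array(origin)+R@np.array([gx,0,26])+zt*19, Rot.from_matrix(np.c_[np.cross(y,zt),y,zt]).as_euler('xyz'),zt
def lippose(lip,yaw,tip,sg):
    R=Rot.from_euler('xyz',[0,np.radians(tip),yaw]).as_matrix(); return traypose(np.array(lip)-R@np.array([70,0,0]),yaw,tip,sg)[:2]
E
cat > tray.py <<'E'
from h import *
T=[499,-56,1.485]; Y=[570.7,-348.7,-.08]
now=bot.get_state()["qpos"]
sg=min((1,-1),key=lambda s:np.abs(solve_ik(*traypose([Y[0],Y[1],0],Y[2],0,s)[:2])-now).max()); print("sg",sg)
p,o,zt=traypose([Y[0],Y[1],0],Y[2],0,sg)
bot.grip(.7,110); bot.move_ptp(p-zt*80,o); bot.movel(p,max_speed=100,threshold=15); bot.grip(0)
s=bot.get_state(); print(s["opening"],s["gripper_force"],s["tcp_pos"]-p)
p2,o2,_=traypose([Y[0],Y[1],50],Y[2],-6,sg); bot.movel(p2,o2,max_speed=80)
p2,o2,_=traypose([Y[0]-20,Y[1]+10,200],Y[2],-6,sg); bot.movel(p2,o2,max_speed=120)
print(bot.get_state()["opening"],bot.get_state()["t"])
crop("side",230,60,430,210,4,"pics/s2.png")
E
python3 tray.py
```

```text
sg -1
0.17250717499040194 107.02672362327576 [ 0.13194784 -0.51801686  0.64164321]
0.17071283281723115 47.0833
```

View pics/s2.png

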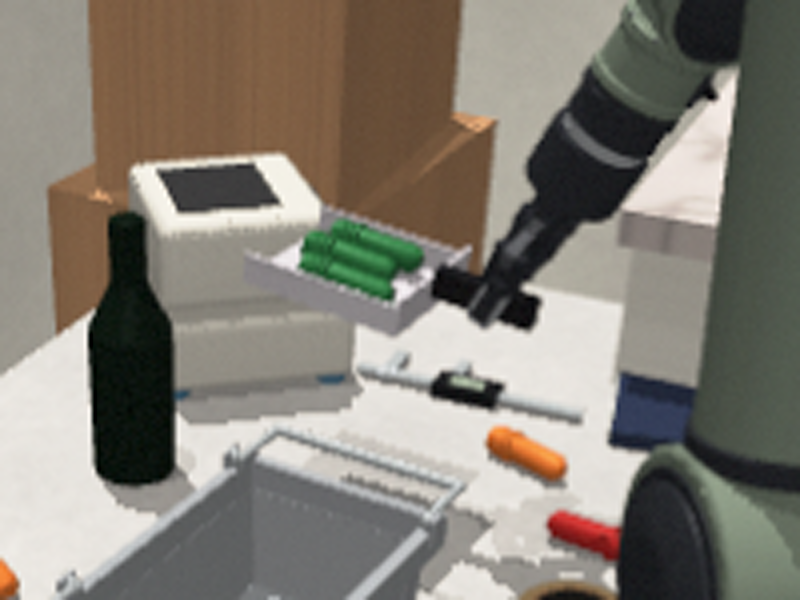

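The tray is held firmly with all three preforms on it (345,260), and bail_a is still out. Dumping.

```bash
python3 - <<'E'
from h import *
T=[499,-56,1.485]; yw=-.085; sg=-1; lip=tw(T,[-42,36,114])
p,o,_=traypose([460,lip[1]+5,205],yw,-6,sg); bot.movel(p,o,max_speed=150)
for tip,sp in((30,90),(42,70),(52,60),(60,60),(68,60)): bot.movel(*lippose(lip,yw,tip,sg),max_speed=sp)
bot.dwell(.5)
for dl in (6,0): bot.movel(*lippose(lip+[0,0,dl],yw,68,sg),max_speed=100)
crop("side",200,90,380,225,4.4,"pics/s3.png"); print(bot.get_state()["t"],bot.get_state()["contact_force"])
E
```

```text
53.3583 [-0.08218665  0.38055961 -1.53437873]
```

View pics/s3.png

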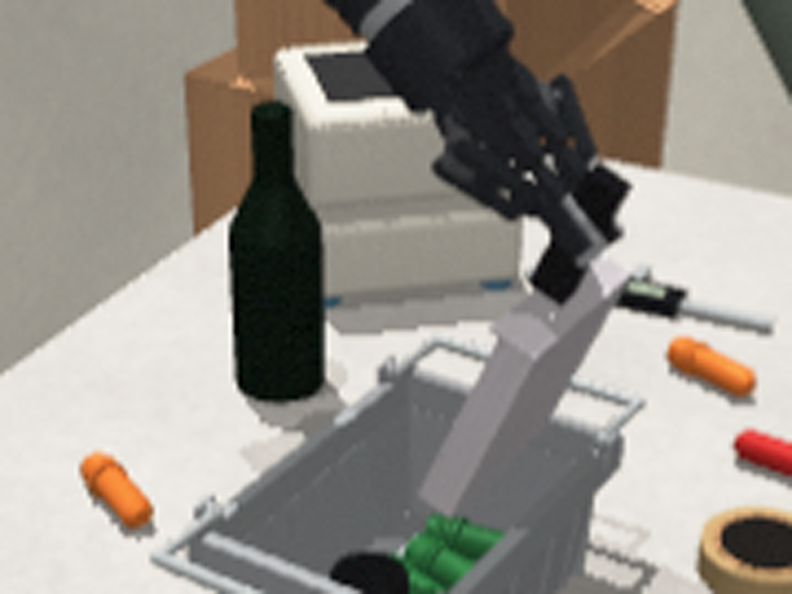

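The preforms are in the tote, at about (455,550). Setting the tray back.

```bash
python3 - <<'E'
from h import *
T=[499,-56,1.485]; Y=[570.7,-348.7,-.08]; sg=-1; lip=tw(T,[-42,36,114])
bot.movel(*lippose(lip+[0,0,80],-.085,60,sg),max_speed=150)
p,o,_=traypose([480,lip[1]-20,220],-.085,0,sg); bot.movel(p,o,max_speed=180)
p,o,_=traypose([Y[0],Y[1],120],Y[2],0,sg); bot.movel(p,o,max_speed=200)
p,o,zt=traypose([Y[0],Y[1],15],Y[2],0,sg); bot.movel(p,o,max_speed=120)
p,o,zt=traypose([Y[0],Y[1],-1],Y[2],0,sg); print(bot.movel(p,o,max_speed=25,threshold=6),bot.get_state()["tcp_pos"]-p)
bot.grip(.6); bot.movel(bot.get_state()["tcp_pos"]-zt*90); bot.move_ptp([330,-330,330],[np.pi,0,-.8])
im=imaging.capture("top"); cv2.imwrite("pics/raw_p4.png",im); print(bot.get_state()["t"])
crop("top",165,130,465,330,2.66,"pics/p4.png",im)
E
```

```text
True [-0.13908561  0.12261191  1.58526903]
60.5667
```

View pics/p4.png

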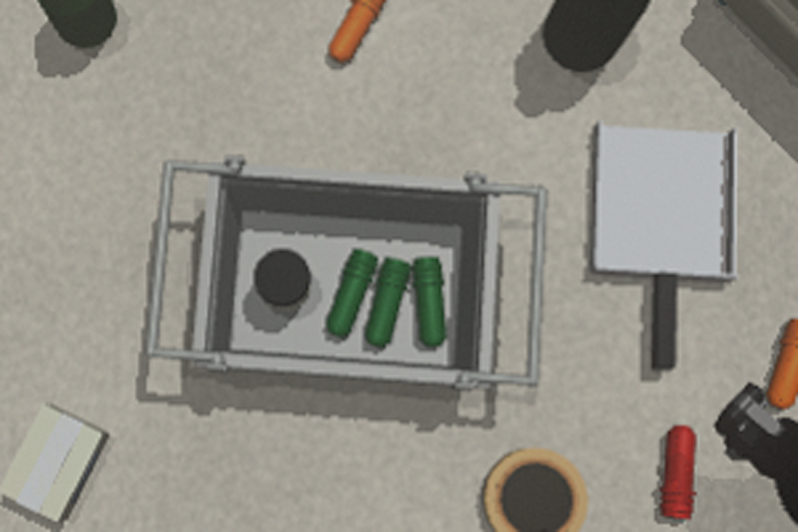

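The tray is back flat and empty. All three preforms (352,293), (388,302), (429,300) and the jar (282,277) are in the tote. Swinging the bails in.

```bash
python3 - <<'E'
from h import *
T=[499,-56,1.485]
push(T,-1,180,50,8,-1)
p=bot.get_state()["tcp_pos"]; bot.movel(p+[-60,0,100],max_speed=200)
push(T,1,180,50,8,-1)
p=bot.get_state()["tcp_pos"]; bot.movel(p+[0,30,80],max_speed=200)
bot.move_ptp([330,-330,330],[np.pi,0,-.8]); im=imaging.capture("top"); print(bot.get_state()["t"])
crop("top",65,130,365,340,2.66,"pics/p5.png",im)
E
```

```text
t 67.3167 [-0.15610142 -0.86297271  0.77457567]
t 73.9 [ 0.52251738 -1.37636158  0.57172819]
77.7833
```

View pics/p5.png

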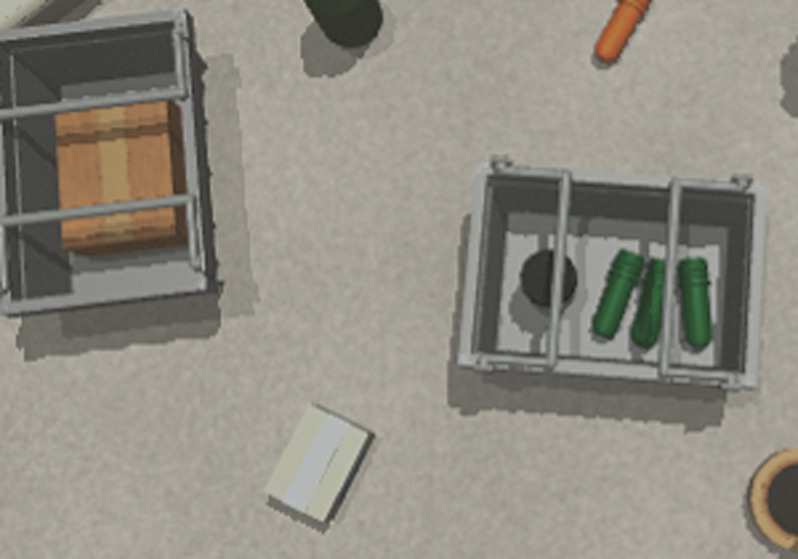

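The bails are both in, with bars at (560,270) and (671,278). The top tote has been knocked to the upper left; its visible bar ends are at (185,97) and (192,201). Re-fitting both totes.

```bash
python3 - <<'E'
from h import *
np.set_printoptions(suppress=True,precision=3)
A=lambda p:np.array(p,float)/2.66+[65,130]
print("tote",fit([[47,-80,118],[47,80,118],[-47,-80,118],[-47,80,118],[-125,-87,110],[-125,87,110],[125,87,110]],
 A([(566,172),(553,368),(675,181),(666,376),(767,186),(757,388),(459,366)]),[499,-56,1.485]))
print("top(right pts)",fit([[125,-87,110],[-125,-87,110],[47,-80,118],[-47,-80,118]],A([(190,11),(216,291),(187,96),(193,201)]),[590,380,.1]))
old=cv2.imread("pics/raw_top0.png"); new=imaging.capture("top"); cv2.imwrite("pics/raw_p6.png",new)
g=lambda i:cv2.cvtColor(i,cv2.COLOR_BGR2GRAY)
x0,y0,x1,y1=66,140,160,262
W=np.eye(2,3,dtype=np.float32); W[:,2]=[x0-10,y0-9]
cc,W=cv2.findTransformECC(g(old)[y0:y1,x0:x1],g(new),W,cv2.MOTION_EUCLIDEAN,(3,300,1e-6),None,5); print("ecc",cc,W)
V=[581.73,361.95,.1]; L=[[125,87,110],[125,-87,110],[-125,-87,110],[-125,87,110]]
q=proj([tw(V,l) for l in L])-[x0,y0]; qn=q@W[:,:2].T+W[:,2]
print("top(ecc)",fit(L,qn,[590,380,.1]))
big=cv2.resize(new[110:275,40:150],None,fx=3.6,fy=3.6,interpolation=cv2.INTER_CUBIC)
v=fit(L,qn,[590,380,.1])[0]
for l in (L,[[47,80,115],[47,-80,115]],[[-47,80,115],[-47,-80,115]]):
    cv2.polylines(big,[((proj([tw(v,k) for k in l])+.5-[40,110])*3.6-.5).astype(int)],True,(0,0,255),1)
cv2.imwrite("pics/c4.png",big)
E
```

```text
tote (array([497.964, -57.152,   1.48 ]), np.float64(1.6777658960558313))
top(right pts) (array([604.802, 382.566,   0.114]), np.float64(1.0197594552448663))
ecc 0.8498406005342367 [[  1.     -0.001  55.963]
 [  0.001   1.    129.427]]
top(ecc) (array([606.727, 385.93 ,   0.101]), np.float64(0.4248045141502814))
```

```bash
python3 - <<'E'
from h import *
S=[606,384,.105]; T=[498,-57.2,1.48]; now=bot.get_state()["qpos"]; best=[]
for rot in (T[2],T[2]-np.pi):
  for k in (0,np.pi,-np.pi):
    p=tw(S,[0,-82,78]); o=[np.pi,0,S[2]+k]; E=[T[0],T[1],rot]; p2=tw(E,[0,-82,198]); o2=[np.pi,0,rot+k]
    q=solve_ik(p+[0,0,80],o); q2=solve_ik(p2+[0,0,70],o2)
    if q is not None and q2 is not None: best.append((abs(q-q2).max(),k,rot)); print(k,rot,q.round(2),q2.round(2))
E
```

```text
0 1.48 [ 0.35  0.63  0.1   1.05  0.   -2.9 ] [-0.24  0.37 -0.04  1.17  0.    1.42]
3.141592653589793 1.48 [0.35 0.63 0.1  1.05 0.   0.24] [-0.24  0.37 -0.04  1.17  0.   -1.72]
-3.141592653589793 1.48 [0.35 0.63 0.1  1.05 0.   0.24] [-0.24  0.37 -0.04  1.17  0.   -1.72]
0 -1.6615926535897931 [ 0.35  0.63  0.1   1.05  0.   -2.9 ] [-0.3   0.06 -0.44  1.08  0.   -1.78]
3.141592653589793 -1.6615926535897931 [0.35 0.63 0.1  1.05 0.   0.24] [-0.3   0.06 -0.44  1.08  0.    1.37]
-3.141592653589793 -1.6615926535897931 [0.35 0.63 0.1  1.05 0.   0.24] [-0.3   0.06 -0.44  1.08  0.    1.37]
```

View pics/c4.png

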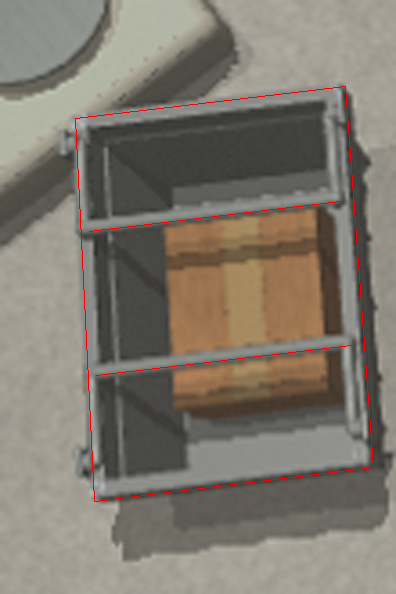

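The overlay fits the top tote within about 1 px, with the bars suggesting +2 mm in x. Stacking.

```bash
python3 - <<'E'
from h import *
np.set_printoptions(suppress=True,precision=2)
S=[607.5,384.5,.105]; T=[498,-57.2,1.48]; k=-np.pi
p=tw(S,[0,-82,78]); o=[np.pi,0,S[2]+k]
bot.grip(.35,120); bot.move_ptp([450,-60,350],o); bot.move_ptp(p+[0,0,90],o)
print(bot.movel(p,max_speed=100,threshold=15)); bot.grip(0,120)
s=bot.get_state(); print(s["opening"],s["gripper_force"],s["tcp_pos"],s["contact_force"],s["wrist_torque"],s["t"])
bot.movel(p+[0,0,40],max_speed=60); s=bot.get_state(); print(s["opening"],s["contact_force"],s["wrist_torque"])
im=imaging.capture("side"); cv2.imwrite("pics/raw_lift.png",im)
bot.movel(p+[0,0,205],max_speed=120); s=bot.get_state(); print(s["opening"],s["contact_force"],s["wrist_torque"],s["t"])
E
```

```text
False
0.11977873296052381 116.42968629661482 [616.98 305.54  80.8 ] [-2.72  1.32  8.1 ] [1.83 0.73 0.09] 84.0583
0.10403612444245208 [-0.09 -0.49 -3.31] [-0.25 -0.07  0.  ]
0.10124671985251078 [ 0.91  0.15 -3.35] [-0.26 -0.   -0.02] 86.45
```

```bash
python3 - <<'E'
from h import *
np.set_printoptions(suppress=True,precision=2)
S=[607.5,384.5,.105]; T=[498,-57.2,1.48]; k=-np.pi
p2=tw(T,[0,-82,198]); o2=[np.pi,0,T[2]+k]
bot.movel(p2+[0,0,85],o2,max_speed=130); s=bot.get_state(); print(s["opening"],s["contact_force"],s["wrist_torque"],s["tcp_pos"]-p2)
cv2.imwrite("pics/raw_over_s.png",imaging.capture("side")); cv2.imwrite("pics/raw_over_t.png",imaging.capture("top"))
bot.movel(p2+[0,0,12],max_speed=100)
print(bot.movel(p2-[0,0,6],max_speed=20,threshold=4),bot.get_state()["tcp_pos"]-p2,bot.get_state()["contact_force"],bot.get_state()["t"])
E
```

```text
0.10652082354686561 [ 0.16 -0.32 -4.13] [ 0.02 -0.23  0.02] [ 0.04  0.32 85.  ]
True [ 1.51 -0.31 10.14] [ 3.39 -0.07  1.98] 90.7833
```

```bash
python3 - <<'E'
from h import *
np.set_printoptions(suppress=True,precision=2)
T=[498,-57.2,1.48]; p2=tw(T,[0,-82,198])
for z in (8,6,4,2.5):
    h=bot.movel(p2+[0,0,z],max_speed=15,threshold=10); s=bot.get_state(); print(h,s["tcp_pos"]-p2,s["contact_force"],s["wrist_torque"],s["opening"])
    if s["contact_force"][2]>9: break
E
```

```text
False [ 1.27 -0.29  8.98] [ 4.11 -0.86  3.91] [-0.09 -0.55 -0.05] 0.10933749278253845
False [ 1.08 -0.27  7.23] [ 3.65 -0.02  8.54] [ 0.05 -0.07 -0.04] 0.10314485554250183
False [ 1.54 -0.35  6.08] [ 5.33 -0.87 12.71] [ 0.11  0.35 -0.01] 0.10360294556940199
```

```bash
python3 - <<'E'
from h import *
np.set_printoptions(suppress=True,precision=3)
bot.grip(.15,20); bot.grip(.4); bot.dwell(.3); p=bot.get_state()["tcp_pos"]; bot.movel(p+[0,0,110],max_speed=80)
print(bot.get_state()["contact_force"])
bot.move_ptp([330,-330,330],[np.pi,0,-.8]); new=imaging.capture("top"); side=imaging.capture("side")
cv2.imwrite("pics/raw_f.png",new); cv2.imwrite("pics/raw_fs.png",side); print(bot.get_state()["t"])
# carton + rim location: brown mask centroid, bright-rim outline
hsv=cv2.cvtColor(new[130:330,170:380],cv2.COLOR_BGR2HSV); m=cv2.inRange(hsv,(5,90,60),(25,255,255))
k,l,st,c=cv2.connectedComponentsWithStats(m); i=1+st[1:,4].argmax(); print("brown",st[i],c[i]+[170,130])
T=[498,-57.2,1.48]; U=np.r_[T]
# overlay-free check: ECC against a synthetic patch = old top tote rotated by the predicted homography at rim height
old=cv2.imread("pics/raw_top0.png"); V=[581.7,362,.1]
L=np.array([[125,87,110],[125,-87,110],[-125,-87,110],[-125,87,110]],float)
Hm=lambda v,dz:proj([tw(v,l+[0,0,dz]) for l in L]).astype(np.float32)
H=cv2.getPerspectiveTransform(Hm(V,0),Hm(T,120)); g=lambda i:cv2.cvtColor(i,cv2.COLOR_BGR2GRAY)
pred=cv2.warpPerspective(g(old),H,(560,420)); mask=np.zeros((420,560),np.uint8); cv2.fillConvexPoly(mask,Hm(T,120).astype(int),255)
W=np.eye(2,3,dtype=np.float32)
cc,W=cv2.findTransformECC(pred,g(new),W,cv2.MOTION_EUCLIDEAN,(3,300,1e-6),cv2.erode(mask,None,iterations=0),5); print("ecc",cc,W)
q=Hm(T,120)@W[:,:2].T+W[:,2]; L2=L+[0,0,120]; print("top pose",fit(L2,q,T))
E
```

```text
[-0.057  0.461 -0.426]
97.9833
brown [ 103   74   45   51 1774] [294.985 228.997]
ecc 0.18350794226694137 [[ 1.    -0.006  4.047]
 [ 0.006  1.    -3.915]]
top pose (array([502.017, -62.535,   1.473]), np.float64(0.07121072891442282))
```

```bash
cat > pose6.py <<'E'
from h import *
from scipy.optimize import differential_evolution
np.set_printoptions(suppress=True,precision=3)
def seg(a,b,n=40): return np.array(a)+np.linspace(0,1,n)[:,None]*(np.array(b,float)-a)
def rect(x,y,z): return np.r_[seg([x,-y,z],[x,y,z]),seg([x,y,z],[-x,y,z]),seg([-x,y,z],[-x,-y,z]),seg([-x,-y,z],[x,-y,z])]
on=np.r_[rect(120,82,110)]; off=rect(109,71,110)
bo=np.r_[seg([47,-68,120],[47,68,120]),seg([-47,-68,120],[-47,68,120])]
b1,b2=bo+[9,0,0],bo-[9,0,0]
edge_o=rect(125,87,110); eo2=rect(122.5,84.5,110); eo3=rect(128,90,110)
def score(v,ims,cams):
    R=Rot.from_euler('xyz',[v[4],v[5],v[2]]).as_matrix(); o=np.array([v[0],v[1],v[3]]); s=0
    for n in cams:
        im=ims[n]
        f=lambda P:cv2.remap(im,*[c.astype(np.float32) for c in proj(P@R.T+o,n).T.reshape(2,-1,1)],cv2.INTER_LINEAR).ravel()
        s+=np.mean(f(on)-f(off))+np.mean(np.minimum(60,np.abs(f(eo2)-f(eo3))))*.5+.5*np.mean(2*f(bo)-f(b1)-f(b2))
    return -s
def solve(ft,fs,g,cams=("top","side")):
    ims={n:cv2.GaussianBlur(cv2.cvtColor(cv2.imread(f),cv2.COLOR_BGR2GRAY).astype(np.float32),(0,0),.7) for n,f in(("top",ft),("side",fs))}
    d=[30,30,.15,12,.08,.08]
    r=differential_evolution(score,[(a-b,a+b) for a,b in zip(g,d)],args=(ims,cams),seed=1,maxiter=120,popsize=10,tol=1e-6)
    return r.x,r.fun
E
python3 - <<'E'
from pose6 import *
cv2.imwrite("pics/raw_side0.png",cv2.imread("pics/raw_side0.png"))
print("ref top_tote at start",solve("pics/raw_top0.png","pics/raw_side0.png",[583,363,.1,0,0,0]))
print("stacked",solve("pics/raw_f.png","pics/raw_fs.png",[498,-57,1.48,120,0,0]))
E
```

```text
Traceback (most recent call last):
  File "pose6.py", line 20, in solve
    r=differential_evolution(score,[(a-b,a+b) for a,b in zip(g,d)],args=(ims,cams),seed=1,maxiter=120,popsize=10,tol=1e-6)
  File "pose6.py", line 15, in score
    s+=np.mean(f(on)-f(off))+np.mean(np.minimum(60,np.abs(f(eo2)-f(eo3))))*.5+.5*np.mean(2*f(bo)-f(b1)-f(b2))
                                                                                                 ~^^^^
  File "pose6.py", line 14, in <lambda>
    f=lambda P:cv2.remap(im,*[c.astype(np.float32) for c in proj(P@R.T+o,n).T.reshape(2,-1,1)],cv2.INTER_LINEAR).ravel()
                                                            ~~~~^^^^^^^^^^^
  File "h.py", line 6, in proj
    m=imaging.camera_model(n); R=Rot.from_euler('xyz',m["rotation"]).as_matrix()
ValueError: time passes only in moves, steps and waits
```

```bash
sed -i 's/^def proj/CM={n:imaging.camera_model(n) for n in("top","side")}\ndef proj/; s/    m=imaging.camera_model(n); R=/    m=CM[n]; R=/' h.py
python3 - <<'E'
from pose6 import *
print("ref top_tote at start",solve("pics/raw_top0.png","pics/raw_side0.png",[583,363,.1,0,0,0]))
print("stacked",solve("pics/raw_f.png","pics/raw_fs.png",[498,-57,1.48,120,0,0]))
E
```

```text
ref top_tote at start (array([583.716, 364.78 ,   0.098,  -0.648,  -0.   ,  -0.001]), np.float64(-251.34979248046875))
stacked (array([502.788, -54.243,   1.479, 117.028,   0.009,  -0.005]), np.float64(-208.10337829589844))
```

```bash
python3 - <<'E'
from pose6 import *
print("lower before",solve("pics/raw_p6.png","pics/raw_p6.png",[498,-57,1.48,0,0,0],("top",)))
print(bot.sign_off(), bot.get_state()["t"])
E
```

```text
lower before (array([505.   , -55.11 ,   1.477,  -4.574,  -0.028,  -0.011]), np.float64(-124.78492736816406))
the job is handed in; nothing more can be done
the job is handed in; nothing more can be done
```

The job is handed in and no verdict came back: one jar and three preforms are in the lower tote, the empty tray is flat on the bench, both bails are in, and by my last camera fit the carton tote sits on top, level within about 0.01 rad and centred within about 5 mm. On the first bail swing my grip dragged the lower tote about 30 mm.

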